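# Shut the room safe and hold the key tag flat on its reader

### The job

Push the small safe's door shut until its catch clicks and holds it fully closed. Then pick up the wooden key tag, lay it lengthwise and centred on the sloping reader on top of the safe, and finish with the tag still gripped in the fingers and pressed lightly and flush against the reader's face, flat all over, so that the safe can read it and lock. Leave the mug, tumbler, remote control and plant pot where they are.

Things in the scene. Friction and masses are not known exactly. Their poses are not given: they have to be found in the camera images.
- safe: The safe: a light-grey steel box 170 deep (x) x 230 wide (y) x 170 high mm, fixed to the dresser top, open at the front (its -x side, towards the robot). Origin: centre of its underside; x points to its back, z up. Above its top stands only the reader on its bracket.
- safe_door (a joint): Door angle, rad: 0 closed on its stop, grows as the free edge swings out to -x; upright hinge at the safe's left (+y) front edge. Leaf 224 wide x 156 high x 12 thick mm, lower edge 7 mm up. Free-swinging but for a sprung ball catch: from 0.05 rad a push of 4 to 8 N near the free edge carries it over the ball (at 0.02), then it snaps to 0 and stays; short of that it springs back to 0.05.
- door_push (a point): A good place to push, on the door's outer face: 142 mm above the dresser top, 175 mm from the hinge line, 49 mm from the free edge. Axes turn with the door: -x points straight out of the outer face, y along the leaf to the hinge. A 26 mm round knob sticks out 20 mm lower down, 62 mm above the dresser top; nothing else sticks out.
- door_hinge (a point): Point on the upright hinge line, at the height of door_push, midway in the leaf's thickness (6 mm behind the outer face). Axes as door_push.
- reader: Reader head: a slim black bar 110 long x 40 wide x 20 thick mm on a bracket on the safe's top, 40 mm left (+y) of its middle. Origin: its tilt axis, 50 mm above the safe's top. It leans to the safe's front by 20 to 40 degrees, differently each time, too stiff to turn under a 25 N push. Its sides are free: fingers gripping a wider tag may pass beside it.
- reader_face (a point): Centre of the reader's flat upper face, 26 mm from the tilt axis. Axes tilt with the head: z points straight out of the face (up and towards the front), x up the slope along the 110 mm length, y across the 40 mm width.
- key_tag: The key tag: a flat wooden plate 86 long (x) x 54 wide (y) x 10 thick mm, 30 to 55 g, with a brass eyelet at one end, lying flat on the dresser top. Origin: centre of its underside; z up. It may be laid on the reader either end up.
- mug: White mug standing upside down, 95 mm high, 82 mm wide at the rim, handle to its +y. Origin: centre of its underside. Leave alone.
- tumbler: Clear glass tumbler standing upside down, 90 mm high, 68 mm wide. Origin: centre of its underside. Leave alone.
- remote: Black remote control lying flat, 165 x 45 x 18 mm. Origin: centre of its underside. Leave alone.
- plant_pot: Small succulent in a rope-wrapped pot, 76 mm wide, about 90 mm high. Origin: centre of its underside. Leave alone.

How it is judged:
By the outcome, as a careful person would: the job done as asked, in the order asked, and still so for the second after the job is handed in, while the arm keeps its last pose, push and grip.
It also fails if it takes over 67 s, if anything falls off the work surface, if the arm or the gripper's body presses on something with over 40 N, if the wrist force passes 120 N, or if a joint passes its speed limit or range.

### The arm

A 6-joint arm with a two-finger parallel gripper is mounted at the origin on the work surface. World frame = base frame: x ahead of the robot, y to its left, z up, the work surface at z = 0. Lengths are in m, angles in rad, forces in N, time in s.
With the tool pointing down it reaches from about 0.35 to 0.725 m from the base axis. Payload 4.3 kg.
Tool frame: the origin (TCP) lies at the very end of the fingers, on their centre line; the grasp point (between the pads) lies 19 mm behind it (robot.hold_point_z is the distance from the TCP to the grasp point, in m); z points along the fingers, x is the direction in which the jaws open and shut, and the axes are right-handed (so a half turn about z gives the same grasp; the last joint's range is limited). The gripper opens to 85 mm and grips with 20 to 120 N. Pads are 22 mm wide; open, the fingers measure 114 mm over their backs; the gripper's body (76 mm by 85 mm) begins 54 mm behind the grasp point. The pads swing forward as they close: fully open they stand 13 mm farther back than shut.
Start: joints at [-1.369, 0.377, 0.081, 1.274, 0, 1.46], TCP at [0.176, -0.547, 0.231] pointing down, gripper open.
Joint ranges: [-2.72, 2.72], [-0.84, 1.66], [-1.02, 1.22], [-1.77, 2.12], [-1.37, 1.28], [-3.14, 3.14]. Speed limits (rad/s): [2.57, 2.57, 3.14, 3.14, 3.14, 3.14].

### API

Orientations are given as a rotation vector (axis times angle).
In Python, from plant import robot gives the robot as it stands. The module is installed in compiled form; this text tells all that it offers.
- The arm moves only by the tool drive_tool, never from a script. Its argument "plan" is a list of rows, each a list of 3 entries, a list of its own where there are three numbers: the turn, a rotation vector about the tool's x, y, z in rad, then the shift along the tool's x, y, z in m, then the finger opening in m, from 0 to 0.0854. In form: [[[rx, ry, rz], [dx, dy, dz], hand], ...]. A call has exactly 8 rows; each row is the pose to reach, as a shift and turn from the pose commanded when the call began, along the tool's axes at that moment; what a row does not reach only later rows make up. A row lasts 1/12 s, in which the tool goes at most 41.7 mm and 7.16 degrees, less where a joint would pass 70% of its speed; a pose out of reach is approached as far as the arm can. A call with a gripper value outside its range is refused whole. The fingers move at their own pace and stop on an object; the grip force is fixed at half the most. Time passes only in rows, so rows that repeat a pose let the fingers close, or fill a call up. It gives the time, the measured TCP pose, the force and the opening at its end, in the units of the state.
- robot.observe(): the state, without advancing time (a new reading comes with each control period).
- robot.get_image(name): name is "scene" or "top" or "wrist"; returns (picture, depth): 420x560x3 uint8, red, green, blue; 420x560 float32, m along the optical axis (not along the pixel's ray), 0 where there is no reading.
- robot.camera_info(name): a dict with "fx", "fy", "cx", "cy" (pixels), "k1" (the pictures are not rectified: a ray, as slopes to the right and down, at radius r is drawn at 1 + k1 r^2 times it, then the intrinsics apply), "R" (3x3) and "t" (3): a world point X has camera coordinates R X + t; the wrist camera has in their place "mount" (4x4, takes a point from camera to tool coordinates, whose origin is the TCP and whose axes are the tool frame's). Camera axes: x right, y down, z forward; pixel columns grow to the right and rows downward; lengths in m; the calibration is good to about 2 mm. A picture is of the moment at which its call begins: read the wrist's pose just before it. camera_info takes no time and is no camera call.
- robot.sign_off(): hands the job in, once; it reports no verdict.
Trained networks look in the newest picture that a camera, given by its name, has taken for a name from the list of things; names that differ only in an ending like _2 or _b are one class to them, and where a whole thing is asked for, a point or a joint stands for the part that bears it (a point fixed in the world has none). Each returns a list of dicts, best first, with "conf" (0 to 1); they miss things now and then, are a little off and sometimes report something else, mostly with a low value. They report only what shows in the picture. A call takes as long as a camera call.
- robot.recognise(camera, thing): "box" ([left, top, right, bottom] as shares, 0 to 1, of the picture: columns of its width, rows of its height, round what is visible of it).
- robot.cut_out(camera, thing): "pixels" (420x560 bool, what is visible of it) and "box" ([left, top, right, bottom] as shares, 0 to 1, of the picture: columns of its width, rows of its height, round what is visible of it).
The state is a dict: "clock": time; "qpos": joint angles; "joint_vel": joint speeds; "effort": joint torques, N m; "eef_pos": TCP position; "tool_rot": TCP orientation; "ft_force": force on the tool from outside, world axes, zero at the start; "ft_torque": the same for the moment, N m; "opening": finger opening in m.
Only numpy, scipy, OpenCV 4.12 (cv2) and the standard library are available. Lean on these libraries where they do the work, as an engineer would, in place of code of your own. Each camera call takes 0.05 s, during which the arm holds its last target. There are 200 camera calls.

## Working session

There is one attempt and no reset: what is moved stays moved. The work goes in short steps, Python scripts to look and compute and a tool call to move; the robot and the scene stay as the last step left them, time stands still between calls to the robot, and variables do not carry over. Pictures are saved under pics/ and viewed, about 8 in all and at most 12, crops included, and the job is handed in when it is done.

Besides the shell and the picture viewer there is one more tool, called after "Request:" by a JSON object that holds its "method" and its "body", one argument or row to a line. drive_tool: Moves the arm, as the interface text tells. Its arguments: {"type":"object","properties":{"plan":{"type":"array"}},"required":["plan"]}

```bash
mkdir -p pics; cat > h.py <<'E'
import numpy as np, cv2
from scipy.spatial.transform import Rotation as Rn
from plant import robot
np.set_printoptions(precision=4,suppress=True)
def cloud(name):
    s=robot.observe(); im,d=robot.get_image(name); c=robot.camera_info(name)
    v,u=np.mgrid[0:420,0:560]
    x=(u-c['cx'])/c['fx']; y=(v-c['cy'])/c['fy']; a,b=x.copy(),y.copy()
    for _ in range(8):
        f=1+c['k1']*(a*a+b*b); a,b=x/f,y/f
    P=np.dstack([a*d,b*d,d])
    if 'mount' in c and name=='wrist':
        M=np.array(c['mount']); P=P@M[:3,:3].T+M[:3,3]
        P=P@Rn.from_rotvec(s['tool_rot']).as_matrix().T+s['eef_pos']
    else: P=(P-np.array(c['t']))@np.array(c['R'])
    P[d==0]=np.nan
    return im,P
def save(im,n): cv2.imwrite('pics/'+n,im[:,:,::-1])
E
python3 - <<'E'
from h import *
s=robot.observe(); print(s); print(Rn.from_rotvec(s['tool_rot']).as_matrix(), robot.hold_point_z)
ims=[]
for n in['scene','top']:
    im,P=cloud(n); save(im,n+'0.png'); np.savez(n+'0.npz',im=im,P=P)
    for t in['safe','safe_door','reader','key_tag','mug','tumbler','remote','plant_pot']:
        r=robot.cut_out(n,t)
        for q in r[:2]:
            pts=P[q['pixels']]; pts=pts[~np.isnan(pts[:,0])]
            if len(pts): print(n,t,round(q['conf'],2),(np.array(q['box'])*[560,420,560,420]).round(),np.median(pts,0),np.percentile(pts,3,0),np.percentile(pts,97,0))
E
```

```text
{'clock': 0.0, 'qpos': array([-1.3693,  0.378 ,  0.0796,  1.2744, -0.    ,  1.4605]), 'joint_vel': array([ 0.0004,  0.0015, -0.0024,  0.0002,  0.0007, -0.0001]), 'effort': array([ -0.0002, -46.3604,  26.9874,   0.0207,  -0.0001,  -0.    ]), 'eef_pos': array([ 0.1763, -0.5466,  0.2304]), 'tool_rot': array([-2.5383,  1.8488,  0.0024]), 'ft_force': array([ 0.4483, -0.4002, -0.409 ]), 'ft_torque': array([-0.0047, -0.0456,  0.0768]), 'opening': 0.0856487255667484}
[[ 0.3067 -0.9518 -0.0004]
 [-0.9518 -0.3067  0.002 ]
 [-0.002  -0.0002 -1.    ]] 0.0187
scene safe 0.59 [260. 169. 362. 265.] [0.6583 0.1218 0.1617] [0.4602 0.0326 0.0182] [0.7372 0.2528 0.2303]
scene safe_door 0.63 [260. 169. 327. 204.] [0.4813 0.1189 0.1239] [0.4441 0.0615 0.0224] [0.5346 0.2213 0.1672]
scene reader 0.63 [312. 171. 345. 182.] [0.632  0.1791 0.2493] [0.5796 0.1664 0.2068] [0.6666 0.2047 0.2753]
scene key_tag 0.9 [199. 242. 226. 263.] [ 0.5152 -0.1922  0.0101] [ 0.4748 -0.2224  0.0031] [ 0.5549 -0.1606  0.0177]
scene mug 0.71 [236. 278. 260. 315.] [ 0.7567 -0.1979  0.0872] [ 0.7143 -0.2259  0.0074] [ 0.7906 -0.
[... 870 characters left out ...]
0.0037] [ 0.5517 -0.1563  0.0156]
top mug 0.56 [328. 143. 351. 181.] [ 0.7282 -0.1846  0.0904] [ 0.7008 -0.2214 -0.0004] [ 0.7938 -0.1516  0.0988]
top mug 0.25 [188. 155. 271. 259.] [0.62   0.1489 0.1697] [0.4644 0.0405 0.0056] [0.727  0.2571 0.258 ]
top tumbler 0.93 [374. 165. 398. 185.] [ 0.7054 -0.3256  0.0851] [ 0.6846 -0.3544  0.0047] [ 0.7341 -0.306   0.0943]
top tumbler 0.4 [193. 222. 263. 263.] [0.4844 0.1432 0.1606] [0.4404 0.0652 0.0161] [0.5399 0.2416 0.1675]
top remote 0.69 [412. 237. 443. 291.] [ 0.4218 -0.4599  0.017 ] [ 0.3467 -0.4946 -0.0004] [ 0.4981 -0.4284  0.0234]
top plant_pot 0.63 [114. 224. 136. 246.] [0.5143 0.4896 0.069 ] [0.4874 0.4633 0.0133] [0.5481 0.5256 0.0846]
```

```bash
cd pics; ls
```

```text
scene0.png
top0.png
```

View pics/scene0.png

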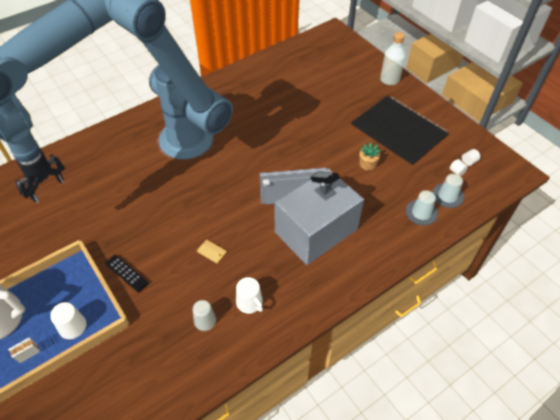

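View pics/top0.png

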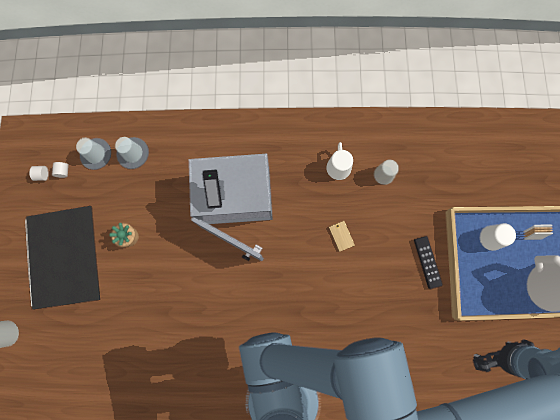

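The pictures show the safe with its door open about 30° (top view: leaf 192,222 to 262,258), the reader at (212,188), the tag at (341,237), and the mug and tumbler behind it. Next I'll measure the geometry.

```bash
cat > m.py <<'E'
from h import *
for n in['top','scene']:
    P=np.load(n+'0.npz')['P'].reshape(-1,3); P=P[~np.isnan(P[:,0])]
    def sel(lo,hi): return P[((P>lo)&(P<hi)).all(1)]
    q=sel([.54,.0,.160],[.78,.3,.180]); print(n,'safe top',cv2.minAreaRect(q[:,:2].astype(np.float32)),np.median(q[:,2]))
    q=sel([.4,.0,.12],[.56,.3,.18]); q=q[q[:,2]>.155]; print('door',cv2.minAreaRect(q[:,:2].astype(np.float32)),np.median(q[:,2]))
    q=sel([.45,-.25,.005],[.6,-.12,.03]); print('tag',cv2.minAreaRect(q[:,:2].astype(np.float32)),np.median(q[:,2]), q.mean(0))
    q=sel([.55,.14,.19],[.70,.24,.30])
    best=None;rng=np.random.default_rng(0)
    for _ in range(500):
        a,b,c=q[rng.choice(len(q),3,False)]; nn=np.cross(b-a,c-a)
        if np.linalg.norm(nn)<1e-6: continue
        nn/=np.linalg.norm(nn); k=abs((q-a)@nn)<.003
        if best is None or k.sum()>best.sum(): best=k
    f=q[best]; c=f.mean(0); U,S,V=np.linalg.svd(f-c); nn=V[2]*np.sign(V[2,2])
    print('reader n',nn,'tilt',np.degrees(np.arccos(nn[2])),len(f),len(q),'c',c,'long',V[0],'ext',[np.ptp((f-c)@V[i]) for i in(0,1)],'mid',[((f-c)@V[i]).max()/2+((f-c)@V[i]).min()/2 for i in(0,1)])
E
python3 m.py
```

```text
top safe top ((0.6410185694694519, 0.15112429857254028), (0.18777719140052795, 0.2310745269060135), 3.474400758743286) 0.170246936548793
door ((0.5063970685005188, 0.15780185163021088), (0.23107346892356873, 0.0344424732029438), 60.655426025390625) 0.16340584108738515
tag ((0.5273746848106384, -0.18502064049243927), (0.12121786177158356, 0.14391109347343445), 89.70861053466797) 0.009653152869424487 [ 0.5142 -0.1887  0.0097]
reader n [-0.6322 -0.0481  0.7733] tilt 39.34505857183515 462 591 c [0.6165 0.1892 0.2424] long [-0.7719 -0.0484 -0.634 ] ext [np.float64(0.111330712179397), np.float64(0.03979985244113881)] mid [np.float64(0.0018804979646403763), np.float64(-4.1952908958312746e-05)]
scene safe top ((0.6408984065055847, 0.14999768137931824), (0.18987254798412323, 0.24008460342884064), 4.025179862976074) 0.17063129203811836
door ((0.49893563985824585, 0.16023805737495422), (0.22940930724143982, 0.02426813915371895), 60.405555725097656) 0.16248373483618359
tag ((0.5260599255561829, -0.18551120162010193), (0.12874284386634827, 0.14706042408943176), 89.55951690673828) 0.009462383200882394 [ 0.5184 -0.1879  0.0099]
reader n [-0.6278 -0.0719  0.775 ] tilt 39.19113257670444 153 339 c [0.6194 0.1846 0.2448] long [0.7732 0.0567 0.6316] ext [np.float64(0.1180953116553328), np.float64(0.04121292309757468)] mid [np.float64(-0.0039192941673794335), np.float64(0.002245602786226786)]
```

```bash
cat >> h.py <<'E'
def go(p,R=None):
    "shift and turn in the tool frame now to a world TCP position / rotation"
    s=robot.observe(); T=Rn.from_rotvec(s['tool_rot'])
    print('t',s['clock'],'pos',s['eef_pos'],'F',s['ft_force'],'open',s['opening'])
    if R is not None: print('turn',(T.inv()*Rn.from_matrix(R)).as_rotvec())
    print('shift',T.inv().apply(np.array(p)-s['eef_pos']))
def down(yaw):
    c,s=np.cos(yaw),np.sin(yaw); return np.array([[c,s,0],[s,-c,0],[0,0,-1.]])
E
```

Request:
{"method": "drive_tool", "body": {
  "plan": [
    [[0,0,-0.12],[-0.03,-0.035,0],0.02],
    [[0,0,-0.25],[-0.055,-0.07,0],0],
    [[0,0,-0.37],[-0.08,-0.11,0],0],
    [[0,0,-0.5],[-0.11,-0.147,0],0],
    [[0,0,-0.62],[-0.135,-0.185,0],0],
    [[0,0,-0.75],[-0.163,-0.22,0],0],
    [[0,0,-0.87],[-0.19,-0.258,0],0],
    [[0,0,-1.0],[-0.217,-0.295,0],0]
  ]
}}

```text
clock: 1.57
eef_pos: [0.3719, -0.2753, 0.2316]
tool_rot: [3.115, -0.404, 0.001]
ft_force: [0.9, 0.2, -0.6]
opening: -0.0003
```

```bash
python3 -c "
from h import *
print(robot.observe()['qpos']); go([.41,.115,.2],down(1.635))
im,P=cloud('wrist'); save(im,'w1.png'); np.savez('w1.npz',im=im,P=P)
for q in robot.cut_out('wrist','key_tag')[:2]:
    p=P[q['pixels']]; print(q['conf'],q['box'],np.nanmedian(p,0)); np.save('tagm.npy',q['pixels']) 
"
```

```text
[-0.7745  0.1496 -0.2223  1.198  -0.      1.0545]
t 1.5667 pos [ 0.3719 -0.2753  0.2316] F [ 0.884   0.1939 -0.5866] open -0.00027136435130455344
turn [ 0.001  -0.0001 -1.8932]
shift [-0.0629 -0.3871  0.0314]
0.56 [0.6327, 0.0043, 0.827, 0.2524] [ 0.5123 -0.1906  0.0106]
```

Request:
{"method": "drive_tool", "body": {
  "plan": [
    [[0,0,-0.12],[-0.008,-0.04,0],0],
    [[0,0,-0.25],[-0.015,-0.08,0.0],0],
    [[0,0,-0.37],[-0.02,-0.12,0.0],0],
    [[0,0,-0.5],[-0.025,-0.16,0.0],0],
    [[0,0,-0.62],[-0.033,-0.2,0.0],0],
    [[0,0,-0.75],[-0.04,-0.24,0.0],0],
    [[0,0,-0.87],[-0.05,-0.28,0.0],0],
    [[0,0,-1.0],[-0.055,-0.32,0.0],0]
  ]
}}

```text
clock: 2.33
eef_pos: [0.4009, 0.0474, 0.2316]
tool_rot: [2.931, 1.129, 0.0]
ft_force: [1.2, -0.6, 0.3]
opening: -0.0001
```

```bash
python3 -c "
from h import *
print(robot.observe()['qpos']); go([.41,.115,.2],down(1.635))
d=np.load('w1.npz');m=np.load('tagm.npy');p=d['P'][m];p=p[(p[:,2]>.006)&(p[:,2]<.016)]
print(len(p),cv2.minAreaRect(p[:,:2].astype(np.float32)))
p=np.load('top0.npz')['P'][205:270,315:370].reshape(-1,3);p=p[(p[:,2]>.0065)&(p[:,2]<.016)]
print(len(p),cv2.minAreaRect(p[:,:2].astype(np.float32)),p.mean(0))
"
```

```text
[-0.0394  0.0316 -0.3541  1.1846 -0.0005  0.7964]
t 2.3333 pos [0.4009 0.0474 0.2316] F [ 1.2457 -0.6349  0.3465] open -0.00010902271535641851
turn [ 0.0007  0.0003 -0.8999]
shift [ 0.0521 -0.0441  0.0316]
5747 ((0.5121620297431946, -0.19130003452301025), (0.08611959964036942, 0.05416908860206604), 21.51201629638672)
408 ((0.508767306804657, -0.1875859498977661), (0.1671312302350998, 0.19922786951065063), 87.6131362915039) [ 0.5112 -0.1898  0.0102]
```

Request:
{"method": "drive_tool", "body": {
  "plan": [
    [[0,0,-0.12],[0.008,-0.008,0],0],
    [[0,0,-0.24],[0.016,-0.014,0.0],0],
    [[0,0,-0.36],[0.024,-0.022,0.015],0],
    [[0,0,-0.48],[0.034,-0.03,0.03],0],
    [[0,0,-0.6],[0.042,-0.038,0.055],0],
    [[0,0,-0.7],[0.052,-0.044,0.08],0],
    [[0,0,-0.8],[0.052,-0.044,0.1],0],
    [[0,0,-0.9],[0.052,-0.044,0.1],0]
  ]
}}

```text
clock: 3.0
eef_pos: [0.4082, 0.1131, 0.1276]
tool_rot: [-2.146, -2.289, 0.008]
ft_force: [-0.2, -0.4, 0.8]
opening: -0.0002
```

```bash
python3 -c "
from h import *
go([.545,.08,.13],down(1.635)); print(robot.observe()['qpos'])
"
```

```text
t 3.0 pos [0.4082 0.1131 0.1276] F [-0.2061 -0.4356  0.7931] open -0.00021181491032518841
turn [-0.0063  0.0008  0.0003]
shift [-0.0418  0.1343 -0.0032]
[ 0.1206  0.1473 -0.5072  0.9227 -0.0005  0.0562]
```

Request:
{"method": "drive_tool", "body": {
  "plan": [
    [[0,0,0],[-0.003,0.012,0],0],
    [[0,0,0],[-0.006,0.024,0.0],0],
    [[0,0,0],[-0.01,0.036,0.0],0],
    [[0,0,0],[-0.014,0.048,0.0],0],
    [[0,0,0],[-0.018,0.06,0.0],0],
    [[0,0,0],[-0.022,0.072,0.0],0],
    [[0,0,0],[-0.026,0.084,0.0],0],
    [[0,0,0],[-0.03,0.094,0.0],0]
  ]
}}

```text
clock: 3.67
eef_pos: [0.5076, 0.0883, 0.1312]
tool_rot: [2.155, 2.285, -0.0]
ft_force: [0.1, -0.3, -0.6]
opening: -0.0001
```

Request:
{"method": "drive_tool", "body": {
  "plan": [
    [[0,0,0],[-0.002,0.004,0],0],
    [[0,0,0],[-0.004,0.008,0.0],0],
    [[0,0,0],[-0.006,0.012,0.0],0],
    [[0,0,0],[-0.008,0.015,0.0],0],
    [[0,0,0],[-0.01,0.018,0.0],0],
    [[0,0,0],[-0.01,0.02,0.0],0],
    [[0,0,0],[-0.01,0.022,0.0],0],
    [[0,0,0],[-0.01,0.022,0.0],0]
  ]
}}

```text
clock: 4.33
eef_pos: [0.5293, 0.0808, 0.1313]
tool_rot: [2.153, 2.287, 0.0]
ft_force: [-0.2, -0.4, -0.0]
opening: 0.0001
```

```bash
cat > door.py <<'E'
from h import *
import sys
go([.545,.08,.13],down(1.635))
im,P=cloud('top'); q=P.reshape(-1,3); q=q[((q>[.4,.0,.150])&(q<[.60,.28,.1665])).all(1)]
print('door',cv2.minAreaRect(q[:,:2].astype(np.float32)))
save(cv2.resize(im[130:300,150:330],None,fx=3,fy=3),sys.argv[1])
E
python3 door.py d1.png
```

```text
t 4.3333 pos [0.5293 0.0808 0.1313] F [-0.1542 -0.3869 -0.0141] open 0.0001465897567554712
turn [ 0.0003  0.0001 -0.0039]
shift [-0.0017  0.0156  0.0013]
door ((0.5729675889015198, 0.14726684987545013), (0.05650395527482033, 0.23068247735500336), 1.1990597248077393)
```

Request:
{"method": "drive_tool", "body": {
  "plan": [
    [[0,0,0],[0,0.001,0],0],
    [[0,0,0],[0,0.002,0],0],
    [[0,0,0],[0,0.003,0],0],
    [[0,0,0],[0,0.004,0],0],
    [[0,0,0],[0,0.005,0],0],
    [[0,0,0],[0,0.006,0],0],
    [[0,0,0],[0,0.006,0],0],
    [[0,0,0],[0,0.006,0],0]
  ]
}}

```text
clock: 5.05
eef_pos: [0.5341, 0.081, 0.1311]
tool_rot: [-2.153, -2.286, 0.002]
ft_force: [-4.8, -0.9, 3.7]
opening: 0.0002
```

Request:
{"method": "drive_tool", "body": {
  "plan": [
    [[0,0,0],[0,0.001,0],0],
    [[0,0,0],[0,0.002,0],0],
    [[0,0,0],[0,0.003,0],0],
    [[0,0,0],[0,0.004,0],0],
    [[0,0,0],[0,0.004,0],0],
    [[0,0,0],[0,0.004,0],0],
    [[0,0,0],[0,0.004,0],0],
    [[0,0,0],[0,0.004,0],0]
  ]
}}

```text
clock: 5.72
eef_pos: [0.5391, 0.0812, 0.1311]
tool_rot: [2.154, 2.287, -0.0]
ft_force: [-1.9, -2.0, -0.4]
opening: 0.0001
```

```bash
python3 door.py d2.png
```

```text
t 5.7167 pos [0.5391 0.0812 0.1311] F [-1.8768 -2.0369 -0.4334] open 7.500708325721529e-05
turn [-0.      0.0003 -0.0041]
shift [-0.0015  0.0058  0.0011]
door ((0.5760230422019958, 0.14736208319664001), (0.053407907485961914, 0.23088480532169342), 3.37638258934021)
```

View pics/d2.png

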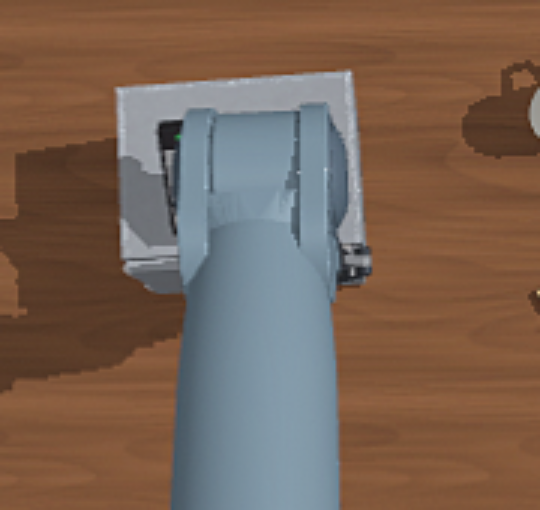

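Force rose to about 5 N and then fell, so the door may have snapped. I'll push on until there is firm resistance.

Request:
{"method": "drive_tool", "body": {
  "plan": [
    [[0,0,0],[0,0.001,0],0],
    [[0,0,0],[0,0.002,0],0],
    [[0,0,0],[0,0.003,0],0],
    [[0,0,0],[0,0.003,0],0],
    [[0,0,0],[0,0.003,0],0],
    [[0,0,0],[0,0.003,0],0],
    [[0,0,0],[0,0.003,0],0],
    [[0,0,0],[0,0.003,0],0]
  ]
}}

```text
clock: 6.43
eef_pos: [0.5424, 0.0815, 0.1315]
tool_rot: [2.153, 2.287, 0.001]
ft_force: [-1.1, 0.4, 0.1]
opening: 0.0001
```

Request:
{"method": "drive_tool", "body": {
  "plan": [
    [[0,0,0],[0,0.001,0],0],
    [[0,0,0],[0,0.002,0],0],
    [[0,0,0],[0,0.003,0],0],
    [[0,0,0],[0,0.003,0],0],
    [[0,0,0],[0,0.003,0],0],
    [[0,0,0],[0,0.003,0],0],
    [[0,0,0],[0,0.003,0],0],
    [[0,0,0],[0,0.003,0],0]
  ]
}}

```text
clock: 7.1
eef_pos: [0.5427, 0.0816, 0.131]
tool_rot: [-2.152, -2.285, 0.005]
ft_force: [-6.8, -1.2, 4.9]
opening: -0.0002
```

Request:
{"method": "drive_tool", "body": {
  "plan": [
    [[0,0,0],[0,0.001,0],0],
    [[0,0,0],[0,0.003,0],0],
    [[0,0,0],[0,0.003,0],0],
    [[0,0,0],[0,-0.01,0],0],
    [[0,0,0],[0,-0.03,0],0.04],
    [[0,0,0],[0,-0.06,0],0.08],
    [[0,0,0],[0,-0.09,0],0.085],
    [[0,0,0],[0,-0.12,-0.02],0.085]
  ]
}}

```text
clock: 7.77
eef_pos: [0.4218, 0.0743, 0.1485]
tool_rot: [-2.151, -2.284, 0.006]
ft_force: [-0.2, -0.0, 0.7]
opening: 0.0478
```

```bash
python3 - <<'E'
from h import *
go([.5,.0,.25],down(1.635+.0))
im,P=cloud('wrist'); save(im,'w2.png'); im,P=cloud('scene');np.savez('scene2.npz',im=im,P=P)
save(cv2.resize(im[150:270,240:380],None,fx=4,fy=4),'s2.png')
E
```

```text
t 7.7667 pos [0.4218 0.0743 0.1485] F [-0.155  -0.0309  0.6915] open 0.04783472889507053
turn [-0.0056 -0.0001 -0.0041]
shift [-0.0789  0.073  -0.1019]
```

View pics/s2.png

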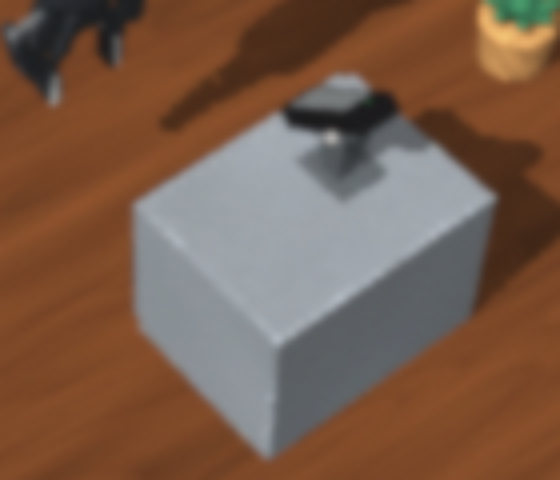

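Door no longer shows from the scene camera (safe corners at (135,205), (278,345)), so it looks closed. I'll confirm that from the top once the arm is clear.

```bash
python3 -c "
from h import *
go([.512,-.191,.13],down(np.radians(111.5)))"
```

```text
t 7.8667 pos [0.4219 0.0745 0.1527] F [0.6778 0.1269 0.1695] open 0.06282560423669878
turn [-0.0007 -0.0001 -0.3148]
shift [-0.2704  0.0739  0.0227]
```

Request:
{"method": "drive_tool", "body": {
  "plan": [
    [[0,0,-0.04],[-0.035,0,0],0.085],
    [[0,0,-0.08],[-0.07,0,0],0.085],
    [[0,0,-0.12],[-0.105,0,0],0.085],
    [[0,0,-0.16],[-0.14,0.015,0],0.085],
    [[0,0,-0.2],[-0.175,0.03,0.005],0.085],
    [[0,0,-0.24],[-0.21,0.045,0.01],0.085],
    [[0,0,-0.28],[-0.245,0.06,0.015],0.085],
    [[0,0,-0.315],[-0.27,0.074,0.023],0.085]
  ]
}}

```text
clock: 8.53
eef_pos: [0.518, -0.1947, 0.1286]
tool_rot: [1.766, 2.593, -0.0]
ft_force: [0.3, 0.1, 0.9]
opening: 0.0851
```

```bash
cat > tag.py <<'E'
from h import *
im,P=cloud('wrist'); save(im,'w3.png')
qs=robot.cut_out('wrist','key_tag'); 
for q in qs[:2]:
    p=P[q['pixels']]; p=p[(p[:,2]>.006)&(p[:,2]<.016)]; print(q['conf'],len(p),cv2.minAreaRect(p[:,:2].astype(np.float32)),np.median(p[:,2]))
go([.512,-.191,.03],down(np.radians(111.5)))
im,P=cloud('top'); np.savez('top2.npz',im=im,P=P)
save(cv2.resize(im[130:290,170:370],None,fx=3.5,fy=3.5),'t2.png')
E
python3 tag.py
```

```text
0.7 7855 ((0.5120342373847961, -0.19170871376991272), (0.08591266721487045, 0.05411410704255104), 21.822540283203125) 0.010673083223609728
t 8.6333 pos [ 0.5184 -0.1952  0.1269] F [-1.3028  0.8599  0.3012] open 0.08530658005885869
turn [ 0.0014  0.0028 -0.0039]
shift [ 0.0065 -0.0045  0.0969]
```

View pics/t2.png

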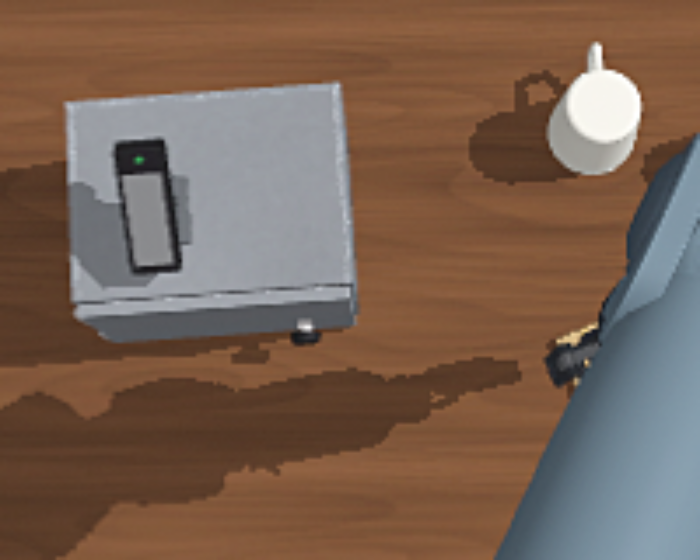

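Door shut: the seam from (75,302) to (350,287) is parallel to the safe front and the knob is at (305,330). Tag confirmed at (0.512,-0.192), 21.7°.

Request:
{"method": "drive_tool", "body": {
  "plan": [
    [[0,0.003,-0.004],[0.006,-0.004,0.015],0.085],
    [[0,0.003,-0.004],[0.006,-0.004,0.03],0.085],
    [[0,0.003,-0.004],[0.006,-0.004,0.05],0.085],
    [[0,0.003,-0.004],[0.006,-0.004,0.07],0.085],
    [[0,0.003,-0.004],[0.006,-0.004,0.09],0.085],
    [[0,0.003,-0.004],[0.006,-0.004,0.1],0.085],
    [[0,0.003,-0.004],[0.006,-0.004,0.1],0.085],
    [[0,0.003,-0.004],[0.006,-0.004,0.1],0.085]
  ]
}}

```text
clock: 9.35
eef_pos: [0.5092, -0.1858, 0.0284]
tool_rot: [-1.76, -2.598, -0.003]
ft_force: [-0.3, 0.7, 0.0]
opening: 0.0849
```

```bash
python3 -c "
from h import *
go([.512,-.1915,-.0005],down(np.radians(111.7)))"
```

```text
t 9.35 pos [ 0.5092 -0.1858  0.0284] F [-0.3053  0.7233  0.0148] open 0.08493137337959658
turn [-0.0005 -0.0036  0.0011]
shift [-0.0064  0.0005  0.0289]
```

Request:
{"method": "drive_tool", "body": {
  "plan": [
    [[0,-0.003,0],[-0.006,0,0.005],0.085],
    [[0,-0.003,0],[-0.006,0,0.01],0.085],
    [[0,-0.003,0],[-0.006,0,0.016],0.085],
    [[0,-0.003,0],[-0.006,0,0.022],0.085],
    [[0,-0.003,0],[-0.006,0,0.026],0.085],
    [[0,-0.003,0],[-0.006,0,0.028],0.085],
    [[0,-0.003,0],[-0.006,0,0.028],0.085],
    [[0,-0.003,0],[-0.006,0,0.028],0.085]
  ]
}}

```text
clock: 10.02
eef_pos: [0.5115, -0.1919, 0.0001]
tool_rot: [-1.763, -2.6, 0.0]
ft_force: [-0.5, 0.6, 0.8]
opening: 0.0852
```

```bash
python3 -c "
from h import *
go([.512,-.1915,-.0005],down(np.radians(111.7)))"
```

```text
t 10.0167 pos [ 0.5115 -0.1919  0.0001] F [-0.5416  0.5857  0.776 ] open 0.08519806582764688
turn [-0.0003 -0.0003  0.0005]
shift [0.0002 0.0006 0.0006]
```

Centred. Closing, then lifting.

Request:
{"method": "drive_tool", "body": {
  "plan": [
    [[0,0,0],[0,0,0],0.06],
    [[0,0,0],[0,0,0],0.045],
    [[0,0,0],[0,0,0],0.045],
    [[0,0,0],[0,0,0],0.045],
    [[0,0,0],[0,0,0],0.045],
    [[0,0,0],[0,0,0],0.045],
    [[0,0,0],[0,0,0],0.045],
    [[0,0,0],[0,0,0],0.045]
  ]
}}

```text
clock: 10.68
eef_pos: [0.5123, -0.1923, 0.0012]
tool_rot: [1.762, 2.599, 0.0]
ft_force: [-0.9, 0.0, 5.7]
opening: 0.0518
```

Request:
{"method": "drive_tool", "body": {
  "plan": [
    [[0,0,0],[0,0,-0.01],0.045],
    [[0,0,0],[0,0,-0.03],0.045],
    [[0,0,0],[0,0,-0.06],0.045],
    [[0,0,0],[0,0,-0.1],0.045],
    [[0,0,0],[0,0,-0.14],0.045],
    [[0,0,0],[0,0,-0.18],0.045],
    [[0,0,0],[0,0,-0.2],0.045],
    [[0,0,0],[0,0,-0.2],0.045]
  ]
}}

```text
clock: 11.35
eef_pos: [0.5147, -0.1935, 0.2068]
tool_rot: [1.757, 2.592, 0.002]
ft_force: [-0.1, -0.3, 0.0]
opening: 0.0519
```

```bash
cat > held.py <<'E'
from h import *
import sys
s=robot.observe(); im,P=cloud('wrist'); save(im,sys.argv[1])
T=Rn.from_rotvec(s['tool_rot'])
q=robot.cut_out('wrist','key_tag')
for a in q[:2]:
    p=P[a['pixels']]; p=p[~np.isnan(p[:,0])]; t=T.inv().apply(p-s['eef_pos']); t=t[(abs(t[:,2])<.03)]
    if len(t)>50: 
        c=np.median(t,0); U,S,V=np.linalg.svd(t-t.mean(0),full_matrices=False); print(a['conf'],a['box'],len(t),'tool med',c,'range',np.percentile(t,1,0),np.percentile(t,99,0),'normal',V[2],cv2.minAreaRect(t[:,:2].astype(np.float32)))
go(s['eef_pos'])
E
python3 held.py w4.png
```

```text
0.85 [0.3875, 0.4417, 0.6345, 0.8929] 23652 tool med [-0.0006 -0.0064 -0.0095] range [-0.0263 -0.0423 -0.0109] [ 0.0253  0.0418 -0.0052] normal [-0.0008 -0.007  -1.    ] ((-0.0004119705408811569, 0.0007585026323795319), (0.05425650253891945, 0.0869937613606453), 0.030058329924941063)
t 11.45 pos [ 0.5121 -0.1922  0.2013] F [-0.035  -0.1499 -1.285 ] open 0.05151453404192268
shift [-0.0021  0.0019 -0.0055]
```

View pics/w4.png

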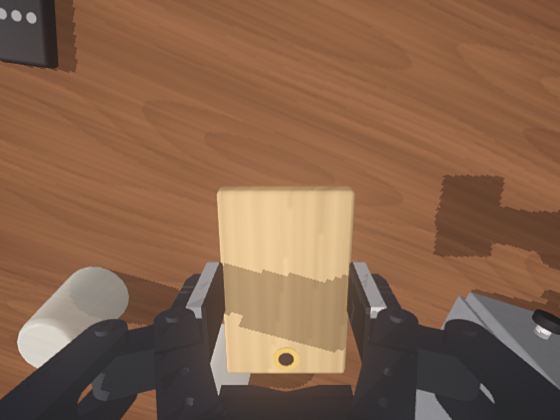

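Tag is held squarely, centred within 1 mm in the tool frame, underside at the TCP (eyelet at (286,359)). Now refining the reader.

```bash
cat > rd.py <<'E'
from h import *
def fit(P,c0,tag=''):
    q=P.reshape(-1,3); q=q[~np.isnan(q[:,0])]; q=q[(np.abs(q-c0)<[.07,.05,.06]).all(1)&(q[:,2]>.195)]
    best=None;rng=np.random.default_rng(0)
    for _ in range(800):
        a,b,c=q[rng.choice(len(q),3,False)]; nn=np.cross(b-a,c-a); L=np.linalg.norm(nn)
        if L<1e-5: continue
        nn/=L; k=abs((q-a)@nn)<.002
        if abs(nn[2])>.6 and (best is None or k.sum()>best.sum()): best=k
    f=q[best]; c=f.mean(0); V=np.linalg.svd(f-c,full_matrices=False)[2]; n=V[2]*np.sign(V[2,2])
    x=V[0]*np.sign(V[0,2]); 
    y=np.cross(n,x); uv=np.c_[(f-c)@x,(f-c)@y]; r=cv2.minAreaRect(uv.astype(np.float32))
    m=[(np.percentile(uv[:,i],.7)+np.percentile(uv[:,i],99.3))/2 for i in(0,1)]
    print(tag,len(f),'n',n,'tilt',np.degrees(np.arccos(n[2])),'x',x,'yaw',np.degrees(np.arctan2(x[1],x[0])),'centre',c+r[0][0]*x+r[0][1]*y,c+m[0]*x+m[1]*y,'size',r[1])
if __name__=='__main__':
    for f in['top2','scene2','top0','scene0']: fit(np.load(f+'.npz')['P'],[.618,.188,.242],f)
    for n in['top2','scene2']:
        P=np.load(n+'.npz')['P'].reshape(-1,3); q=P[((P>[.5,0,.1672])&(P<[.8,.3,.176])).all(1)]; print(cv2.minAreaRect(q[:,:2].astype(np.float32)),np.median(q[:,2]))
    t,y=np.radians([39.3,3.9]); n=np.array([-np.sin(t)*np.cos(y),-np.sin(t)*np.sin(y),np.cos(t)]); X=np.array([-np.sin(y),np.cos(y),0]);Z=-n
    R=np.c_[X,np.cross(Z,X),Z]; print(R); go(np.array([.616,.189,.242])+.13*n,R)
E
python3 rd.py
```

```text
top2 356 n [-0.6246 -0.0361  0.7801] tilt 38.725914019212546 x [0.7783 0.0536 0.6256] yaw 3.9430209879424827 centre [0.6152 0.1891 0.2415] [0.6146 0.1893 0.241 ] size (0.0402737632393837, 0.10919684916734695)
scene2 120 n [-0.6285 -0.045   0.7765] tilt 39.0595298587877 x [0.7748 0.0506 0.6301] yaw 3.7399797225369213 centre [0.616  0.1858 0.2431] [0.6161 0.185  0.2432] size (0.03903234004974365, 0.11112300306558609)
top0 368 n [-0.6278 -0.0538  0.7765] tilt 39.05556097567518 x [0.7745 0.0566 0.63  ] yaw 4.17942730278551 centre [0.6151 0.1891 0.241 ] [0.6152 0.1889 0.2412] size (0.039560601115226746, 0.11132502555847168)
scene0 128 n [-0.6379 -0.0484  0.7686] tilt 39.77594428584354 x [0.7666 0.0552 0.6398] yaw 4.115752895551132 centre [0.6159 0.1865 0.2428] [0.6162 0.1857 0.2429] size (0.04156079515814781, 0.11828390508890152)
((0.6416923999786377, 0.1501132696866989), (0.18386535346508026, 0.23036177456378937), 2.627979040145874) 0.17059081990653255
((0.6447944045066833, 0.14905884861946106), (0.18101967871189117, 0.2355087399482727), 3.4279773235321045) 0.17109585798131147
[[-0.068   0.772   0.6319]
 [ 0.9977  0.0526  0.0431]
 [ 0.      0.6334 -0.7738]]
t 11.45 pos [ 0.5121 -0.1922  0.2013] F [-0.035  -0.1499 -1.285 ] open 0.05151453404192268
turn [-0.6786 -0.1052  0.2993]
shift [ 0.3407  0.1594 -0.1417]
```

Request:
{"method": "drive_tool", "body": {
  "plan": [
    [[-0.06,-0.01,0.03],[0.03,0.014,-0.02],0.045],
    [[-0.12,-0.02,0.06],[0.06,0.028,-0.04],0.045],
    [[-0.19,-0.03,0.09],[0.09,0.042,-0.06],0.045],
    [[-0.26,-0.04,0.12],[0.12,0.056,-0.08],0.045],
    [[-0.33,-0.05,0.15],[0.15,0.07,-0.095],0.045],
    [[-0.4,-0.06,0.18],[0.18,0.084,-0.11],0.045],
    [[-0.47,-0.07,0.21],[0.21,0.1,-0.12],0.045],
    [[-0.54,-0.084,0.24],[0.24,0.115,-0.13],0.045]
  ]
}}

```text
clock: 12.12
eef_pos: [0.5285, 0.0746, 0.3288]
tool_rot: [1.792, 2.041, 0.557]
ft_force: [1.3, -0.2, -1.6]
opening: 0.0515
```

```bash
cat > tgt.py <<'E'
from h import *
import sys
def pose(h,c=(.6155,.188,.242),tilt=39.1,yaw=3.95):
    t,y=np.radians([tilt,yaw]); n=np.array([-np.sin(t)*np.cos(y),-np.sin(t)*np.sin(y),np.cos(t)]); X=np.array([-np.sin(y),np.cos(y),0]);Z=-n
    return np.array(c)+h*n,np.c_[X,np.cross(Z,X),Z]
if __name__=='__main__': go(*pose(float(sys.argv[1]))); print(robot.observe()['qpos'])
E
python3 tgt.py .13
```

```text
t 12.1167 pos [0.5285 0.0746 0.3288] F [ 1.2647 -0.2156 -1.6298] open 0.05154938046088755
turn [-0.1363 -0.0209  0.0551]
shift [ 0.106   0.0241 -0.0037]
[-0.0138 -0.1877 -0.4681  0.7475  0.0599 -0.1271]
```

Request:
{"method": "drive_tool", "body": {
  "plan": [
    [[-0.02,0,0.01],[0.02,0.005,0],0.045],
    [[-0.05,-0.01,0.02],[0.04,0.01,0],0.045],
    [[-0.08,-0.01,0.03],[0.06,0.014,0],0.045],
    [[-0.11,-0.02,0.04],[0.08,0.018,0],0.045],
    [[-0.136,-0.021,0.055],[0.1,0.022,-0.002],0.045],
    [[-0.136,-0.021,0.055],[0.106,0.024,-0.004],0.045],
    [[-0.136,-0.021,0.055],[0.106,0.024,-0.004],0.045],
    [[-0.136,-0.021,0.055],[0.106,0.024,-0.004],0.045]
  ]
}}

```text
clock: 12.78
eef_pos: [0.5337, 0.181, 0.3427]
tool_rot: [1.768, 1.903, 0.668]
ft_force: [-0.0, -0.3, 0.1]
opening: 0.0516
```

```bash
python3 tgt.py .08; python3 - <<'E'
from h import *
from rd import fit
im,P=cloud('wrist'); save(im,'w5.png'); np.savez('w5.npz',im=im,P=P)
q=P.reshape(-1,3); fit(P,np.array([.616,.188,.242]),'wrist')
E
python3 held.py w5b.png
```

```text
t 12.7833 pos [0.5337 0.181  0.3427] F [-0.0395 -0.2733  0.0883] open 0.05161482408319084
turn [-0.0041  0.0004  0.0043]
shift [0.0014 0.0004 0.0499]
[ 0.2911 -0.2002 -0.5277  0.5771 -0.1391  0.1697]
wrist 3164 n [-0.6407 -0.0354  0.767 ] tilt 39.914571554624395 x [0.766  0.0397 0.6416] yaw 2.96368171134781 centre [0.5883 0.1853 0.2207] [0.5883 0.1853 0.2207] size (0.04721008986234665, 0.039743587374687195)
0.97 [0.3852, 0.4407, 0.6382, 0.9019] 23876 tool med [-0.0004 -0.0056 -0.0097] range [-0.0265 -0.0417 -0.0111] [ 0.0253  0.0426 -0.0052] normal [-0.0009 -0.007  -1.    ] ((-0.0005915109068155289, 0.0013966821134090424), (0.08725187182426453, 0.05422326922416687), 89.82451629638672)
t 12.9333 pos [0.5344 0.1802 0.3437] F [-0.1124 -0.3311  0.1411] open 0.051781191341551604
shift [ 0.0004 -0.0007  0.0002]
```

View pics/w5b.png

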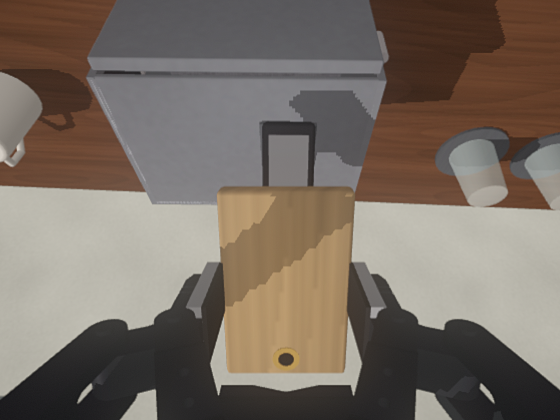

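Reader's lower end is at (288,125) and centred over the tag line (286). The wrist fit agrees within about 3 mm. Approaching along the normal.

```bash
sed -i 's/c=(.6155,.188,.242),tilt=39.1,yaw=3.95/c=(.6135,.187,.241),tilt=39.4,yaw=3.6/' tgt.py; python3 tgt.py .02
```

```text
t 12.9333 pos [0.5344 0.1802 0.3437] F [-0.1124 -0.3311  0.1411] open 0.051781191341551604
turn [-0.0075 -0.0027  0.007 ]
shift [ 0.0016 -0.0031  0.1098]
[ 0.2893 -0.2008 -0.5267  0.5769 -0.1391  0.1702]
```

Request:
{"method": "drive_tool", "body": {
  "plan": [
    [[-0.003,-0.002,0.003],[0.001,-0.001,0.015],0.045],
    [[-0.007,-0.003,0.007],[0.002,-0.003,0.03],0.045],
    [[-0.007,-0.003,0.007],[0.002,-0.003,0.047],0.045],
    [[-0.007,-0.003,0.007],[0.002,-0.003,0.065],0.045],
    [[-0.007,-0.003,0.007],[0.002,-0.003,0.083],0.045],
    [[-0.007,-0.003,0.007],[0.002,-0.003,0.1],0.045],
    [[-0.007,-0.003,0.007],[0.002,-0.003,0.11],0.045],
    [[-0.007,-0.003,0.007],[0.002,-0.003,0.11],0.045]
  ]
}}

```text
clock: 13.6
eef_pos: [0.6008, 0.1865, 0.2542]
tool_rot: [1.774, 1.889, 0.672]
ft_force: [-0.1, -0.1, -1.4]
opening: 0.052
```

```bash
python3 tgt.py .003; python3 - <<'E'
from h import *
for n in['top','scene','wrist']:
    im,P=cloud(n); np.savez(n+'6.npz',im=im,P=P); save(im,n+'6.png')
a=cv2.imread('pics/top6.png')[140:240,160:290]; b=cv2.imread('pics/scene6.png')[140:240,265:395]
cv2.imwrite('pics/m6.png',np.vstack([cv2.resize(a,None,fx=3,fy=3,interpolation=2),cv2.resize(b,None,fx=3,fy=3,interpolation=2)]))
E
python3 tgt.py .003
```

```text
t 13.6 pos [0.6008 0.1865 0.2542] F [-0.1042 -0.1373 -1.3541] open 0.05202674645675886
turn [-0.0032  0.0009 -0.    ]
shift [-0.0003  0.0014  0.0153]
[ 0.2627 -0.0174 -0.6122  0.3016 -0.1267  0.1558]
t 13.75 pos [0.6011 0.1875 0.2577] F [-0.3899  0.8735 -0.2145] open 0.05154105007505122
turn [ 0.0013 -0.0007  0.0003]
shift [-0.0013 -0.0011  0.0178]
[ 0.2643 -0.0214 -0.6099  0.3031 -0.1268  0.156 ]
```

View pics/wrist6.png

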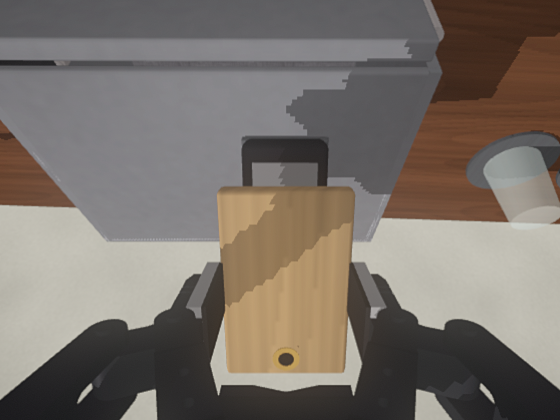

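```bash
python3 - <<'E'
from h import *
P=np.load('wrist6.npz')['P']; s=robot.observe(); T=Rn.from_rotvec(s['tool_rot'])
q=T.inv().apply((P.reshape(-1,3)-s['eef_pos'])); ok=~np.isnan(q[:,0])
q=q[ok]; r=q[(abs(q[:,0])<.03)&(q[:,1]>-.07)&(q[:,1]<-.03)&(q[:,2]>.008)&(q[:,2]<.035)]
print(len(r),np.percentile(r,[1,50,99],axis=0)); k=abs(r[:,2]-np.median(r[:,2]))<.004; r=r[k]
V=np.linalg.svd(r-r.mean(0),full_matrices=False)[2]; print('reader in tool',r.mean(0),r.min(0),r.max(0),V[2], 'plane z at origin', r.mean(0)@V[2]/V[2][2])
m=r[abs(r[:,1]+.045)<.004]; print('x edges',np.percentile(m[:,0],[1,99]))
for f in['w5','wrist6','top2']:
    P=np.load(f+'.npz')['P']; q=P.reshape(-1,3); q=q[~np.isnan(q[:,0])]
    d=q[((q>[.53,.03,.157])&(q<[.58,.26,.166])).all(1)]
    # front edge of door top: min x per y bin
    out=[]
    for name,lo,hi in[('door',.157,.166),('safe',.168,.174)]:
        d=q[(q[:,2]>lo)&(q[:,2]<hi)&(q[:,0]>.52)&(q[:,0]<.62)]
        L=[]
        for b in np.arange(.05,.25,.01):
            e=d[abs(d[:,1]-b)<.005]
            if len(e)>5: L.append((b,np.percentile(e[:,0],5 if name=='door' else 2)))
        L=np.array(L)
        if len(L)>4: print(f,name,len(L),'yaw deg',np.degrees(np.arctan(-np.polyfit(L[:,0],L[:,1],1)[0])),L[:,1].round(4)[::3])
E
```

```text
3981 [[-0.0208 -0.0573  0.0188]
 [-0.0016 -0.0482  0.0204]
 [ 0.0179 -0.0375  0.032 ]]
reader in tool [-0.0015 -0.0476  0.0205] [-0.0215 -0.0574  0.0177] [ 0.0185 -0.0368  0.0244] [ 0.0007 -0.0611 -0.9981] plane z at origin 0.017574806609469588
x edges [-0.0211  0.0179]
w5 door 20 yaw deg 3.494527885799069 [0.5549 0.5529 0.551  0.5492 0.5474 0.5456 0.5438]
w5 safe 20 yaw deg 3.456226264041264 [0.5671 0.5654 0.5637 0.5621 0.5598 0.558  0.5565]
wrist6 door 20 yaw deg 3.4760530686771536 [0.5549 0.553  0.5511 0.5494 0.5476 0.5457 0.544 ]
wrist6 safe 20 yaw deg 3.508087302187364 [0.5675 0.5653 0.5636 0.5617 0.5599 0.558  0.5562]
top2 door 20 yaw deg 3.609689338295953 [0.5573 0.5547 0.553  0.5506 0.5499 0.5474 0.5457]
top2 safe 20 yaw deg 2.640482680304407 [0.5681 0.5668 0.5656 0.5634 0.5628 0.5605 0.5609]
```

View pics/m6.png

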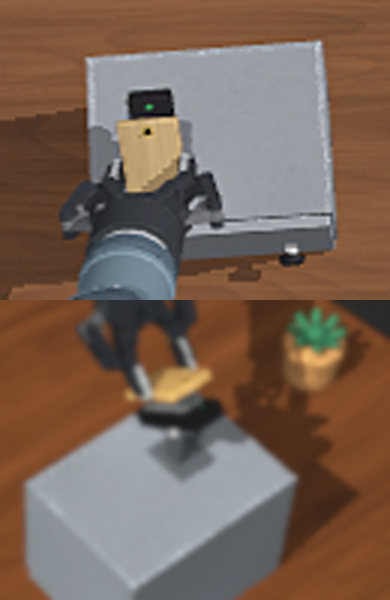

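Door confirmed closed: its front edge yaw is 3.49° against the safe's 3.46°. Checking the tilt with interior points only.

```bash
python3 - <<'E'
from h import *
from tgt import pose
c,R=pose(0)
for f in['w5','wrist6','top0','top2','scene0','scene2']:
    P=np.load(f+'.npz')['P'].reshape(-1,3); P=P[~np.isnan(P[:,0])]
    l=(P-c)@R   # x across, y up slope, z into face
    k=(abs(l[:,0])<.016)&(abs(l[:,1])<.052)&(abs(l[:,2])<.006); l=l[k]
    if f in('w5','wrist6'): l=l[l[:,1]<(-.015 if f=='w5' else -.043)]
    A=np.c_[l[:,:2],np.ones(len(l))]; w=np.linalg.lstsq(A,l[:,2],rcond=None)[0]; e=l[:,2]-A@w; g=abs(e)<2*e.std(); w=np.linalg.lstsq(A[g],l[g,2],rcond=None)[0]
    print(f,len(l),'y',l[:,1].min(),l[:,1].max(),'slope deg x,y',np.degrees(w[:2]),'z0',w[2],'std',e.std())
E
```

```text
w5 2052 y -0.05177665474952039 -0.015242947148760545 slope deg x,y [ 0.1959 -0.2164] z0 -0.0006789603620630454 std 0.0006807229695836641
wrist6 1373 y -0.05199813604287173 -0.0430028990585164 slope deg x,y [ 0.0494 -3.5264] z0 -0.0034110023464482783 std 0.0006293486163797638
top0 398 y -0.05153512016264771 0.051758831499430696 slope deg x,y [0.327  0.1915] z0 0.0006449773769683323 std 0.0019447806223397565
top2 399 y -0.05189433011077851 0.051962896283503535 slope deg x,y [0.4928 0.4487] z0 0.0006424782643085484 std 0.0020428583444503166
scene0 101 y -0.0509201170813788 0.05039987837295458 slope deg x,y [ 0.6375 -0.1881] z0 0.00011100451245160041 std 0.0012504868778172914
scene2 107 y -0.05068254842497483 0.0519999800611597 slope deg x,y [-0.0868 -0.1101] z0 -3.6779603857218e-05 std 0.0014992255362806127
```

Request:
{"method": "drive_tool", "body": {
  "plan": [
    [[0,0,0],[-0.001,-0.001,0.001],0.045],
    [[0,0,0],[-0.001,-0.002,0.003],0.045],
    [[0,0,0],[-0.001,-0.003,0.006],0.045],
    [[0,0,0],[-0.001,-0.003,0.009],0.045],
    [[0,0,0],[-0.001,-0.003,0.011],0.045],
    [[0,0,0],[-0.001,-0.003,0.012],0.045],
    [[0,0,0],[-0.001,-0.003,0.012],0.045],
    [[0,0,0],[-0.001,-0.003,0.012],0.045]
  ]
}}

```text
clock: 14.42
eef_pos: [0.6063, 0.1873, 0.2458]
tool_rot: [1.771, 1.888, 0.677]
ft_force: [0.2, 0.8, -0.7]
opening: 0.0521
```

```bash
python3 tgt.py 0; python3 - <<'E'
from h import *
s=robot.observe(); im,P=cloud('wrist'); save(im,'w7.png'); T=Rn.from_rotvec(s['tool_rot'])
l=T.inv().apply(P.reshape(-1,3)-s['eef_pos']).reshape(420,560,3)
for c in(275,285,295):
    print(c,[(r,*l[r,c].round(4)) for r in range(130,192,3)][::2])
E
python3 tgt.py 0
```

```text
t 14.4167 pos [0.6063 0.1873 0.2458] F [ 0.2193  0.7782 -0.6553] open 0.05211434461654703
turn [ 0.0006 -0.001   0.0009]
shift [-0.0007  0.0025  0.0082]
[ 0.2603 -0.001  -0.6229  0.27   -0.1239  0.1524]
275 [(130, np.float64(-0.0061), np.float64(-0.0592), np.float64(0.0488)), (136, np.float64(-0.0062), np.float64(-0.0558), np.float64(0.0521)), (142, np.float64(-0.0063), np.float64(-0.0524), np.float64(0.0543)), (148, np.float64(-0.0053), np.float64(-0.0537), np.float64(0.02)), (154, np.float64(-0.005), np.float64(-0.0528), np.float64(0.0082)), (160, np.float64(-0.005), np.float64(-0.0504), np.float64(0.0074)), (166, np.float64(-0.0051), np.float64(-0.0475), np.float64(0.009)), (172, np.float64(-0.0051), np.float64(-0.0453), np.float64(0.0071)), (178, np.float64(-0.0051), np.float64(-0.0428), np.float64(0.0066)), (184, np.float64(-0.0051), np.float64(-0.0399), np.float64(0.0078)), (190, np.float64(-0.0046), np.float64(-0.0415), np.float64(-0.0091))]
285 [(130, np.float64(-0.0009), np.float64(-0.0591), np.float64(0.0499)), (136, np.float64(-0.0009), np.float64(-0.0558), np.float64(0.05
[... 882 characters left out ...]
 np.float64(0.0206)), (154, np.float64(0.0034), np.float64(-0.0529), np.float64(0.0077)), (160, np.float64(0.0034), np.float64(-0.0503), np.float64(0.0077)), (166, np.float64(0.0034), np.float64(-0.0477), np.float64(0.0082)), (172, np.float64(0.0035), np.float64(-0.0451), np.float64(0.0084)), (178, np.float64(0.0034), np.float64(-0.0427), np.float64(0.007)), (184, np.float64(0.0035), np.float64(-0.0401), np.float64(0.007)), (190, np.float64(0.0031), np.float64(-0.0412), np.float64(-0.0079))]
t 14.4667 pos [0.6063 0.1873 0.2459] F [-0.6506  0.2758 -0.7772] open 0.051591559278816694
turn [ 0.0008 -0.0011  0.0009]
shift [-0.0007  0.0024  0.0083]
[ 0.2603 -0.0011 -0.6229  0.2701 -0.1239  0.1524]
```

Overhang at the lower end is 12 mm, exactly as it should be (0.0535 against 0.0415). Now closing the ~7.5 mm gap gently.

Request:
{"method": "drive_tool", "body": {
  "plan": [
    [[0,0,0],[0,0,0.001],0.045],
    [[0,0,0],[0,0,0.002],0.045],
    [[0,0,0],[0,0,0.003],0.045],
    [[0,0,0],[0,0,0.004],0.045],
    [[0,0,0],[0,0,0.005],0.045],
    [[0,0,0],[0,0,0.006],0.045],
    [[0,0,0],[0,0,0.006],0.045],
    [[0,0,0],[0,0,0.006],0.045]
  ]
}}

```text
clock: 15.13
eef_pos: [0.6101, 0.1875, 0.2412]
tool_rot: [1.771, 1.888, 0.677]
ft_force: [-0.7, -0.4, -1.3]
opening: 0.0518
```

Request:
{"method": "drive_tool", "body": {
  "plan": [
    [[0,0,0],[0,0,0.0005],0.045],
    [[0,0,0],[0,0,0.001],0.045],
    [[0,0,0],[0,0,0.0015],0.045],
    [[0,0,0],[0,0,0.0015],0.045],
    [[0,0,0],[0,0,0.0015],0.045],
    [[0,0,0],[0,0,0.0015],0.045],
    [[0,0,0],[0,0,0.0015],0.045],
    [[0,0,0],[0,0,0.0015],0.045]
  ]
}}

```text
clock: 15.8
eef_pos: [0.6111, 0.1876, 0.2401]
tool_rot: [1.771, 1.888, 0.677]
ft_force: [-0.1, -0.3, -0.6]
opening: 0.0521
```

```bash
cat > f.py <<'E'
from h import *
from tgt import pose
go(*pose(0)); s=robot.observe(); T=Rn.from_rotvec(s['tool_rot'])
print('tool F',T.inv().apply(s['ft_force']),'M',T.inv().apply(s['ft_torque']))
E
python3 f.py
```

```text
t 15.8 pos [0.6111 0.1876 0.2401] F [-0.0824 -0.2971 -0.57  ] open 0.05212185968462833
turn [ 0.0009 -0.0011  0.0009]
shift [-0.0007  0.0024  0.0008]
tool F [-0.2913 -0.4403  0.3757] M [ 0.5736 -0.0166 -0.0077]
```

Request:
{"method": "drive_tool", "body": {
  "plan": [
    [[0,0,0],[0,0,0.0005],0.045],
    [[0,0,0],[0,0,0.001],0.045],
    [[0,0,0],[0,0,0.001],0.045],
    [[0,0,0],[0,0,0.001],0.045],
    [[0,0,0],[0,0,0.001],0.045],
    [[0,0,0],[0,0,0.001],0.045],
    [[0,0,0],[0,0,0.001],0.045],
    [[0,0,0],[0,0,0.001],0.045]
  ]
}}

```text
clock: 16.47
eef_pos: [0.6112, 0.1876, 0.24]
tool_rot: [1.771, 1.888, 0.677]
ft_force: [-9.0, -0.3, 6.5]
opening: 0.0516
```

```bash
python3 f.py
```

```text
t 16.4667 pos [0.6112 0.1876 0.24  ] F [-9.0276 -0.2735  6.4676] open 0.05163297962572887
turn [ 0.0011 -0.0009  0.001 ]
shift [-0.0007  0.0024  0.0006]
tool F [  0.306   -2.8576 -10.7305] M [ 1.1072 -0.2118  0.0345]
```

Request:
{"method": "drive_tool", "body": {
  "plan": [
    [[0,0,0],[0,0,0.0005],0.045],
    [[0,0,0],[0,0,0.001],0.045],
    [[0,0,0],[0,0,0.001],0.045],
    [[0,0,0],[0,0,0.001],0.045],
    [[0,0,0],[0,0,0.001],0.045],
    [[0,0,0],[0,0,0.001],0.045],
    [[0,0,0],[0,0,0.001],0.045],
    [[0,0,0],[0,0,0.001],0.045]
  ]
}}

```text
clock: 17.13
eef_pos: [0.6113, 0.1876, 0.2399]
tool_rot: [1.77, 1.888, 0.677]
ft_force: [-18.0, -2.3, 14.1]
opening: 0.0516
```

```bash
python3 f.py
```

```text
t 17.1333 pos [0.6113 0.1876 0.2399] F [-18.0184  -2.3083  14.0506] open 0.05158427836225979
turn [ 0.0015 -0.0008  0.0013]
shift [-0.0007  0.0024  0.0005]
tool F [ -1.1473  -5.0577 -22.3722] M [ 1.5659 -0.4594  0.0367]
```

Request:
{"method": "drive_tool", "body": {
  "plan": [
    [[0,0,0],[0,0,-0.0005],0.045],
    [[0,0,0],[0,0,-0.001],0.045],
    [[0,0,0],[0,0,-0.0011],0.045],
    [[0,0,0],[0,0,-0.0011],0.045],
    [[0,0,0],[0,0,-0.0011],0.045],
    [[0,0,0],[0,0,-0.0011],0.045],
    [[0,0,0],[0,0,-0.0011],0.045],
    [[0,0,0],[0,0,-0.0011],0.045]
  ]
}}

```text
clock: 17.8
eef_pos: [0.6112, 0.1876, 0.24]
tool_rot: [1.771, 1.888, 0.677]
ft_force: [-7.3, -0.9, 5.7]
opening: 0.0516
```

```bash
python3 f.py; python3 held.py w8.png; python3 - <<'E'
from h import *
s=robot.observe(); T=Rn.from_rotvec(s['tool_rot']); im,P=cloud('wrist')
l=T.inv().apply(P.reshape(-1,3)-s['eef_pos']); l=l[~np.isnan(l[:,0])]
for a,b in((-.060,-.057),(-.0545,-.0515),(-.0515,-.0485),(-.0485,-.0455),(-.0455,-.0425),(-.04,-.03),(-.02,-.01),(0,.01),(.02,.03)):
    k=(l[:,1]>a)&(l[:,1]<b)&(abs(l[:,0])<.015)&(abs(l[:,2])<.02); print(a,k.sum(),np.median(l[k,2]) if k.sum() else '')
m=l[(l[:,1]>-.051)&(l[:,1]<-.044)&(abs(l[:,0])<.03)&(abs(l[:,2])<.006)]; print('reader x edges',np.percentile(m[:,0],[1,99]))
im2,P=cloud('scene'); a=im2[150:220,280:380]; im3,_=cloud('top'); b=im3[150:220,170:270]
o=np.vstack([cv2.resize(a,None,fx=4,fy=4),cv2.resize(b,None,fx=4,fy=4)]); w=np.zeros((560,380,3),np.uint8); w[:420]=im[:,90:470]; save(np.hstack([o,w]),'fin.png')
for n in['mug','tumbler','remote','plant_pot']:
    for q in robot.cut_out('scene',n)[:2]: print(n,round(q['conf'],2),np.nanmedian(P[q['pixels']],0))
E
```

```text
t 17.8 pos [0.6112 0.1876 0.24  ] F [-7.3152 -0.8756  5.684 ] open 0.05162771154813501
turn [ 0.0011 -0.0009  0.0011]
shift [-0.0007  0.0024  0.0006]
tool F [-0.4044 -2.0667 -9.0638] M [ 1.0093 -0.2102 -0.0106]
0.91 [0.3887, 0.4448, 0.635, 0.8988] 23992 tool med [-0.0004 -0.0055 -0.0098] range [-0.0265 -0.0417 -0.0112] [ 0.0253  0.043  -0.0045] normal [ 0.0011 -0.0051 -1.    ] ((-0.0005724821239709854, 0.005891334265470505), (0.05418900400400162, 0.09598635882139206), 0.01245911605656147)
t 17.9 pos [0.6112 0.1875 0.24  ] F [-8.3094 -1.3465  5.5537] open 0.05188971229006578
shift [0. 0. 0.]
-0.06 0 
-0.0545 841 0.0027190724085998587
-0.0515 563 0.0002884376380573359
-0.0485 537 0.00018060589262510694
-0.0455 542 5.1002631448548096e-05
-0.04 1914 -0.009860139443795424
-0.02 1677 -0.009873675078490239
0 1497 -0.009842582821146948
0.02 1339 -0.00979044018340788
reader x edges [-0.0201  0.0184]
mug 0.96 [ 0.7577 -0.1979  0.0848]
tumbler 0.9 [ 0.7319 -0.3421  0.0744]
remote 0.66 [ 0.4299 -0.4641  0.0183]
plant_pot 0.82 [0.5286 0.4847 0.0593]
plant_pot 0.4 [0.6799 0.1178 0.1665]
```

View pics/fin.png

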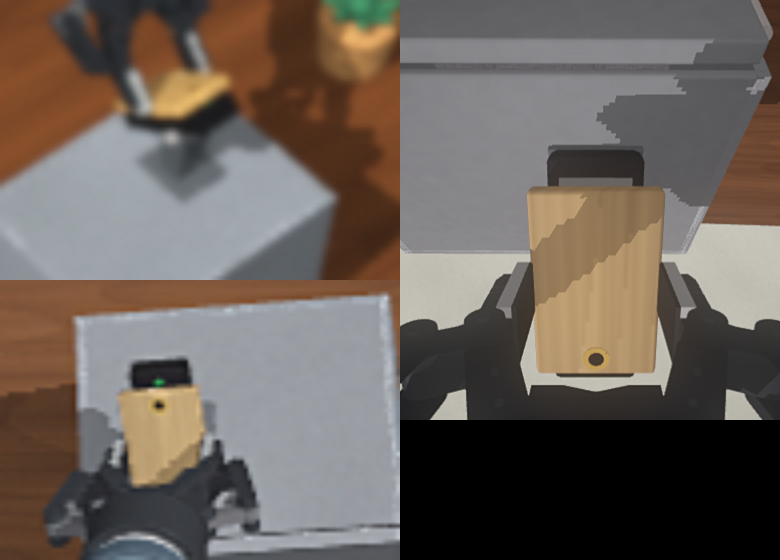

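Tag sits flush at the visible end (top −9.8 mm, reader face +0.1 mm, i.e. exactly its 10 mm thickness), and the other objects have not moved. The moments suggest the pressure lies towards −x, so I'll average the readings and trim the roll.

```bash
cat > cop.py <<'E'
from h import *
A=[]
for _ in range(8):
    robot.get_image('wrist'); s=robot.observe(); T=Rn.from_rotvec(s['tool_rot']).inv(); A.append(np.r_[T.apply(s['ft_force']),T.apply(s['ft_torque'])])
A=np.array(A); m=A.mean(0); print(s['clock'],s['eef_pos'],'mean',m,'sd',A.std(0))
d=m-[-.29,-.44,.38,.574,-.017,-.008]
for L in(.15,.2): print('L',L,'cop x',(L*d[0]-d[4])/d[2],'y',(d[3]+L*d[1])/d[2])
E
python3 cop.py
```

```text
18.65 [0.6112 0.1876 0.24  ] mean [-0.2372 -2.1844 -9.201   1.0194 -0.2402  0.0303] sd [0.373  0.5164 0.2014 0.0277 0.0288 0.0171]
L 0.15 cop x -0.02412437501445139 y -0.019175213625034992
L 0.2 cop x -0.024399790264808784 y -0.010071645709079195
```

Request:
{"method": "drive_tool", "body": {
  "plan": [
    [[0,-0.001,0],[0,0,0],0.045],
    [[0,-0.002,0],[0,0,0],0.045],
    [[0,-0.003,0],[0,0,0],0.045],
    [[0,-0.004,0],[0,0,0],0.045],
    [[0,-0.004,0],[0,0,0],0.045],
    [[0,-0.004,0],[0,0,0],0.045],
    [[0,-0.004,0],[0,0,0],0.045],
    [[0,-0.004,0],[0,0,0],0.045]
  ]
}}

```text
clock: 19.32
eef_pos: [0.6112, 0.1876, 0.24]
tool_rot: [1.771, 1.886, 0.673]
ft_force: [-7.4, -1.1, 5.4]
opening: 0.0517
```

```bash
python3 cop.py
```

```text
19.7167 [0.6112 0.1876 0.24  ] mean [-0.9627 -2.6201 -9.5589  1.0111 -0.1081  0.0143] sd [0.567  0.2897 0.3506 0.0256 0.0265 0.0337]
L 0.15 cop x 0.0009907379058572959 y -0.011074132184115652
L 0.2 cop x 0.004374892207125402 y -0.00010653251987179258
```

The centre of pressure moved from the face's edge (x −24 mm) to its middle (about +2, −5 mm) at about 9.5 N, so the contact is flat. Handing in.

```bash
python3 -c "
from h import *
print(robot.sign_off()); go([0,0,0])"
```

```text
the job is handed in; nothing more can be done
None
the job is handed in; nothing more can be done
```

The door is shut on its catch, and the tag is held in the fingers, lying lengthwise and flat against the reader. I handed the job in at about 19.7 s of the 67 s allowed.

**Door:** I pushed it near the given point. The force rose to about 5 N, dropped as it passed the ball, then met a hard stop. After I backed away, its front edge stood at 3.49° and the safe's at 3.46°, so it was holding fully closed. The last picture still shows it closed.

**Tag:** It is gripped across its width, centred within about 1 mm. The reader shows 12 mm beyond the tag at its lower end, as it should. The tag sits centred across the reader within about 1 mm, and its upper surface is 10 mm above the reader face, which is the tag's own thickness.

**Pressing:** The force is about 9.5 N. It briefly reached about 22 N on first contact, and I backed it off. At first the pressure was on one side edge. A small turn of 0.004 rad moved it close to the middle (roughly +2 mm across, −5 mm along).

**Other objects:** The mug, tumbler, remote and pot measured within a few mm of where they started, which is within the noise of the cameras.

**Checks that disagreed:**
- One close-up fit of a 9 mm strip of the reader gave about 3.5° more tilt than all the others. I treated it as an edge effect, and the final pressure reading agrees with that.
- The upper end of the reader was hidden from the wrist camera, so flatness there rests on the tilt fits and the force readings.

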